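# Hold a sample vial over the light panel with tongs

### The job

Pick up the sprung tongs from their rest, take the squat, wide vial off the sample tray with their jaws and hold it up for inspection over the light panel, upright and still, its foot at least 10 cm above the panel. Only the tongs may touch that vial, never the gripper itself, and the two tall slim vials must stay standing where they are. Finish while still holding: the gripper keeps squeezing the tongs and the tongs keep hold of the vial; nothing is put down.

Things in the scene. Friction and masses are not known exactly. Their poses are not given: they have to be found in the camera images.
- tongs: Sprung steel tongs lying on edge on their rest, 202 mm long, 26 mm high, 0.12 kg: two straight upright strips 4 mm thick from a black pivot block (22 x 38 mm) to rubber-lined jaws. Origin: underside of the block, midway between the hinges (10 mm either side); x along the middle line to the jaws, y to the left arm, z up. Both arms swing equally. The mass centre is about 80 mm along x.
- tongs_left (a joint): How far each arm is squeezed in, rad. 0 = fully open as the spring holds it: 58 mm over the arms at tongs_grip, 63 mm jaw gap; 0.03 = lightly squeezed, enough to carry: 54 and 52 mm; 0.09 = arms parallel, jaws on the vial: 44 and 30 mm; 0.17 = jaws together.
- tongs_grip (a point): Where to pinch both arms from above, a finger outside each: midway between them at half height, 80 mm from the pivot along the tongs' x, 13 mm above their underside. The spring pushes back with 4 N on each finger when open, 5.5 N with the jaws on the vial; 20 N of grip there presses the jaws on the vial with about 6 N, and more grip does no harm. Axes as the tongs.
- tongs_jaws (a point): Point midway between the jaws at half height: 183 mm from the pivot along the tongs' x (103 mm beyond tongs_grip), 13 mm above their underside. The linings are 36 mm long (164 to 200 mm along x) and 26 mm high. Axes as the tongs.
- tongs_rest: Fixed white plastic rest: plate 190 x 70 x 4 mm with two cross bars 14 mm wide, 120 mm long (y), 25 mm high, 75 mm either side of the centre along x; fingers reach down between them. Origin: underside, centre; x roughly along the tongs, z up. The tongs lie on the bars, tongs_grip about over the centre. The rest is on one side of the desk, the light panel on the other.
- tray: Fixed shallow white tray 110 (x) x 290 (y) mm, rim 10 mm high, floor 4 mm above the desk. Origin: underside, centre. The three vials stand on it in a row along y about 90 mm apart, the places shuffled; its x points away from the robot, and the side at -x is clear for the tongs.
- vial: The squat, wide amber glass vial with an aluminium cap, the one to be taken: 30 mm diameter, 58 mm high, body straight up to 40 mm, about 0.05 kg, standing on the tray. Origin: centre of its foot; z up along its axis.
- slim_a: Tall slim amber glass vial with an aluminium cap, 20 mm diameter, 80 mm high; to be left standing. Origin: centre of its foot.
- slim_b: Second tall slim vial, the same as slim_a.
- light_panel: Fixed flat light panel, 180 (x) x 150 (y) x 16 mm, aluminium frame with a white top. Origin: underside, centre; its top is 16 mm above the desk.
Mind the look-alikes: they are no part of the job. There is more than one size of the tongs_rest; the one meant has the size given above.

How it is judged (in metres and radians):
On the way, in this order (a step that is already met when the one before it is completed fails the run):
1. the tongs are lifted off their rest in the gripper (contact force between the fingers and tongs above 1 N and z of tongs in the frame of tongs_rest above 0.045 m), for 0.2 s.
2. the squat vial is lifted off the tray in the jaws of the tongs (contact force between vial and tongs above 0.5 N and contact force between the fingers and tongs above 1 N and z of vial in the frame of tray above 0.03 m), for 0.2 s.
At the end, for the whole second after the job is handed in: Gripper squeezes tongs (>1 N), tongs grip the squat vial (>0.5 N), hand off it; vial axis within the panel outline, foot 90 mm or more above the panel top, within 0.4 rad of upright, under 30 mm/s; slim vials upright within 20 mm of their start (contact force between vial and tongs above 0.5 N and contact force between the fingers and tongs above 1 N and z of vial in the frame of light_panel above 0.106 m and x of vial in the frame of light_panel between -0.09 and 0.09 m and y of vial in the frame of light_panel between -0.075 and 0.075 m and angle between vial's own z axis and vertical below 0.4 rad and linear speed of vial below 0.03 m/s and not (contact force between any of the fingers, the arm and vial above 0.3 N) and not (distance of any of slim_a, slim_b from where it was at the start of the episode above 0.02 m or angle between any of slim_a, slim_b's own z axis and vertical above 0.3 rad)); the arm keeps its last pose, push and grip.
It fails at once if the gripper or arm touches the squat vial (contact force between any of the fingers, the arm and vial above 0.3 N).
It fails at once if a slim vial is shifted by more than 20 mm or tipped (distance of any of slim_a, slim_b from where it was at the start of the episode above 0.02 m or angle between any of slim_a, slim_b's own z axis and vertical above 0.3 rad).
It also fails if it takes over 64 s, if anything falls off the work surface, if the arm or the gripper's body presses on something with over 40 N, if the wrist force passes 120 N, or if a joint passes its speed limit or range.

### The arm

A 6-joint arm with a two-finger parallel gripper is mounted at the origin on the work surface. World frame = base frame: x ahead of the robot, y to its left, z up, the work surface at z = 0. Lengths are in mm, angles in rad, forces in N, time in s.
With the tool pointing down it reaches from about 300 to 875 mm from the base axis. Payload 6.4 kg.
Tool frame: the origin (TCP) lies midway between the tips of the shut fingers; the grasp point (between the pads) lies 19 mm behind it (arm.grip_point_offset is the distance from the TCP to the grasp point, in mm); z points along the fingers, y is the direction in which the jaws open and shut (so a half turn about z gives the same grasp; the last joint's range is limited). The gripper opens to 85 mm and grips with 20 to 120 N. Pads are 22 mm wide; open, the fingers measure 114 mm over their backs; the gripper's body (76 mm by 85 mm) begins 54 mm behind the grasp point. The pads swing forward as they close: fully open they stand 13 mm farther back than shut.
Start: joints at [-1.487, 0.181, 1.607, -0, 1.354, -0.206], TCP at [164.328, -551.033, 231.288] pointing down, gripper open.
Joint ranges: [-2.99, 2.99], [-0.89, 2.07], [0.3, 2.58], [-1.14, 4.28], [0, 2.63], [-3.12, 3.12]. Speed limits (rad/s): [2.57, 2.57, 3.01, 3.14, 3.14, 3.14].

### API

Orientations are given as a rotation vector (axis times angle).
In Python, from cell import arm, camera, camera_model, sign_off gives the robot as it stands. The module is installed in compiled form; this text tells all that it offers.
- The arm moves only by the tool move_arm, never from a script. Its argument "plan" is a list of rows, each an object with "slide": the shift along the tool's x, y, z in m, a list of three; "rotation": the turn, a rotation vector about the tool's x, y, z in degrees, a list of three. In form: [{"slide": [dx, dy, dz], "rotation": [ax, ay, az]}, ...]. A call has 1 to 10 rows; each row shifts and turns the commanded pose from where the row before left it, along the tool's axes as they then stand; what a row does not reach is not made up. A row lasts 1/12 s, in which the tool goes at most 41.7 mm and 7.16 degrees, less where a joint would pass 70% of its speed; a pose out of reach is approached as far as the arm can. A call is refused whole if a number of a shift passes 0.0417 or a number of a turn 7.16, either way. A call with a gripper value outside its range is refused whole. "fingers" is the finger opening in m, from 0 to 0.0854, set as the call begins (left out, the last holds). The fingers move at their own pace and stop on an object; "newtons" is the grip in N (left out, the last holds). Time passes only in rows, so rows that do not move let the fingers close. It gives the time, the measured TCP pose, the force and the opening at its end, in the units of the state.
- arm.get_state(): the state, without advancing time (a new reading comes with each control period).
- camera(name): name is "side" or "top" or "wrist"; returns the picture (400x640x3 uint8, red, green, blue); there is no depth.
- camera_model(name): a dict with "vfov" (degrees; the focal length in pixels is half the picture's height over the tangent of half this angle, whatever the lens; pixels are square), "cx", "cy" (the principal point, pixels), "k1" (the pictures are not rectified: a ray, as slopes to the right and down, at radius r is drawn at 1 + k1 r^2 times it, then the intrinsics apply), "R" (3x3) and "t" (3): a world point X has camera coordinates R X + t. Camera axes: x right, y down, z forward; pixel columns grow to the right and rows downward; lengths in mm; the calibration is good to about 2 mm. A picture is of the moment at which its call begins: read the wrist's pose just before it. camera_model takes no time and is no camera call; for the wrist camera it gives the pose at the moment of the call.
- sign_off(): hands the job in, once; it reports no verdict.
The state is a dict: "t": time; "q": joint angles; "joint_velocities": joint speeds; "joint_efforts": joint torques, N m; "tcp_pos": TCP position; "orientation": TCP orientation; "contact_force": force on the tool from outside, world axes, zero at the start; "ft_torque": the same for the moment, N m; "finger_gap": finger opening in mm.
Only numpy, scipy, OpenCV 4.12 (cv2) and the standard library are available. Lean on these libraries where they do the work, as an engineer would, in place of code of your own. Each camera call takes 0.05 s, during which the arm holds its last target.

## Working session

There is one attempt and no reset: what is moved stays moved. The work goes in short steps, Python scripts to look and compute and a tool call to move; the robot and the scene stay as the last step left them, time stands still between calls to the robot, and variables do not carry over. Pictures are saved under pics/ and viewed, and the job is handed in when it is done.

Besides the shell and the picture viewer there is one more tool, called after "Request:" as name(argument=value, ...) on one line, values as JSON. move_arm: Moves the arm, as the interface text tells. Its arguments: {"type":"object","properties":{"plan":{"type":"array"},"fingers":{"type":"number"},"newtons":{"type":"number"}},"required":["plan"]}

```bash
mkdir -p pics; python3 - <<'E'
from cell import arm,camera,camera_model
import cv2
print(arm.get_state())
for n in ["top","side","wrist"]:
    m=camera_model(n); print(n,m)
    cv2.imwrite(f"pics/{n}0.png",camera(n)[:,:,::-1])
E
```

```text
{'t': 0.0, 'q': array([-1.48732973e+00,  1.81562378e-01,  1.60800807e+00, -4.19607598e-05,
        1.35382231e+00, -2.06334048e-01]), 'joint_velocities': array([-0.00049767, -0.001204  , -0.00021948, -0.00064706, -0.00084017,
       -0.00086854]), 'joint_efforts': array([-8.59909433e-04, -4.44869292e+01, -3.51334620e+01, -2.63595439e-04,
        9.01123392e-03, -9.67162521e-06]), 'tcp_pos': array([ 164.24986223, -550.45318627,  230.37213842]), 'orientation': array([-3.10688729e+00, -4.53380781e-01, -1.09306110e-04]), 'contact_force': array([0.78966217, 0.05415717, 0.07399808]), 'ft_torque': array([0.0460334 , 0.02016983, 0.01169079]), 'finger_gap': 85.81606571133183}
top {'vfov': 45.755587630778585, 'cx': 319.7203161371322, 'cy': 199.78233068457726, 'k1': -0.12334306317907201, 'R': array([[ 0.01335113, -0.99990589, -0.00315456],
       [-0.99315231, -0.01289463, -0.11611297],
       [ 0.11606137,  0.00468319, -0.993231  ]]), 't': array([1.68193224e-01, 4.55407439e+02, 1.43088960e+03])}
side {'vfov': 56.905764583140915, 'cx': 317.3944580231269, 'cy': 203.6293284770835, 'k1': -0.030874165895619855, 'R': array([[ 0.97285254, -0.23131484,  0.00716754],
       [-0.1346324 , -0.59087814, -0.79544776],
       [ 0.18823402,  0.77288839, -0.60597977]]), 't': array([-435.51156516,  101.27868773,  853.57941521])}
wrist {'vfov': 61.009388689652376, 'cx': 319.40033347057965, 'cy': 199.2055718647861, 'k1': -0.05934440836169239, 'R': array([[ 0.28557838, -0.95835478, -0.00104931],
       [-0.90975396, -0.27143984,  0.31411487],
       [-0.30131831, -0.0887498 , -0.9493844 ]]), 't': array([-574.95395106,  -40.79548144,  381.93312616])}
```

View pics/top0.png

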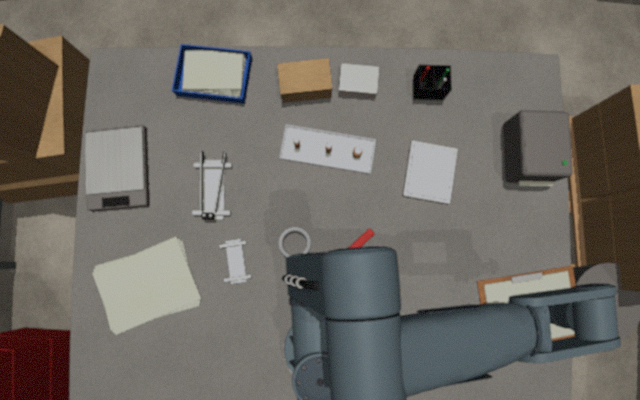

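View pics/side0.png

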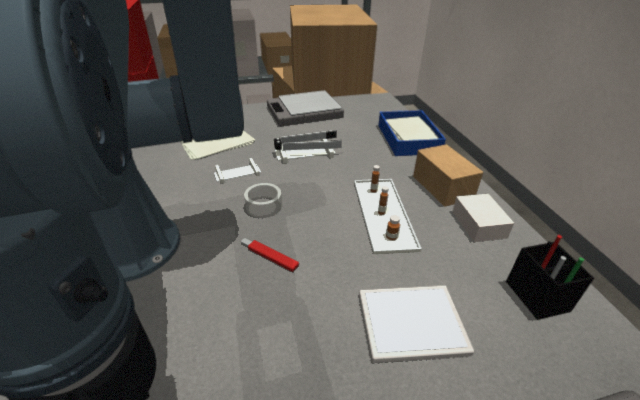

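View pics/wrist0.png

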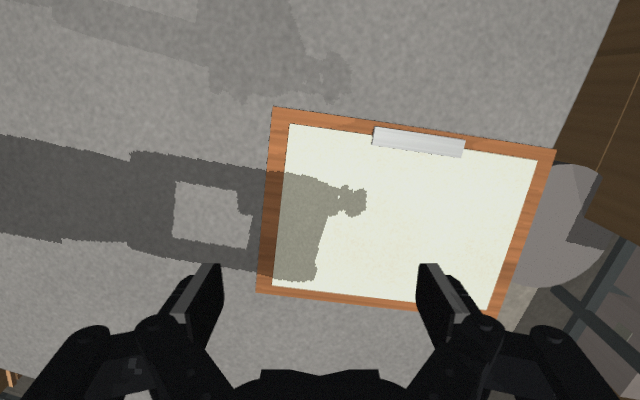

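Candidates: the tongs rest is at top px (212,188), with the tongs on it; a smaller look-alike rest is at (235,260). The squat vial is probably the rightmost at (357,153), side px (392,228); the slim ones are at (297,146) and (328,150). The light panel is at (430,172); its look-alikes are the paper, the clipboard and a white box. Next I'll take close crops.

```bash
cat > h.py <<'E'
import numpy as np,cv2
from cell import arm,camera,camera_model
def K(m):
    f=200/np.tan(np.radians(m['vfov']/2)); return f
def ray(m,u,v):
    f=K(m); d=np.array([(u-m['cx'])/f,(v-m['cy'])/f]); p=d.copy()
    for _ in range(30): p=d/(1+m['k1']*(p@p))
    R=np.array(m['R']); C=-R.T@np.array(m['t'])
    w=R.T@np.array([p[0],p[1],1.]); return C,w/np.linalg.norm(w)
def atz(m,u,v,z):
    C,w=ray(m,u,v); return C+w*(z-C[2])/w[2]
def proj(m,X):
    c=np.array(m['R'])@np.array(X,float)+np.array(m['t']); p=c[:2]/c[2]; p=p*(1+m['k1']*(p@p))
    return p*K(m)+[m['cx'],m['cy']]
def tri(obs):
    A=0;b=0
    for m,u,v in obs:
        C,w=ray(m,u,v); P=np.eye(3)-np.outer(w,w); A=A+P; b=b+P@C
    return np.linalg.solve(A,b)
def crop(img,x0,y0,x1,y1,s,name):
    c=cv2.resize(img[y0:y1,x0:x1],None,fx=s,fy=s,interpolation=cv2.INTER_CUBIC)
    cv2.imwrite(name,c)
E
python3 - <<'E'
import cv2
from h import *
t=cv2.imread("pics/top0.png"); s=cv2.imread("pics/side0.png")
crop(t,180,140,260,230,6,"pics/c1.png")
crop(t,270,115,390,180,6,"pics/c2.png")
crop(s,340,150,440,260,5,"pics/c3.png")
crop(t,390,130,470,210,5,"pics/c4.png")
E
```

```text
(no output)
```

View pics/c1.png

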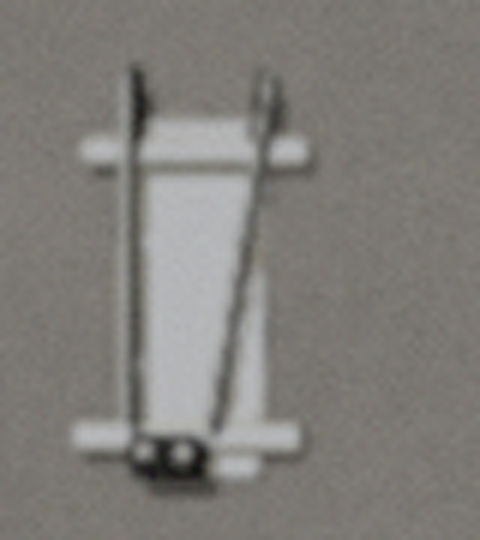

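View pics/c2.png

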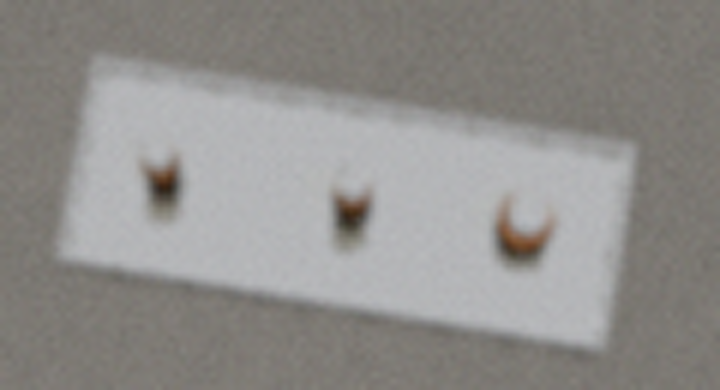

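View pics/c3.png

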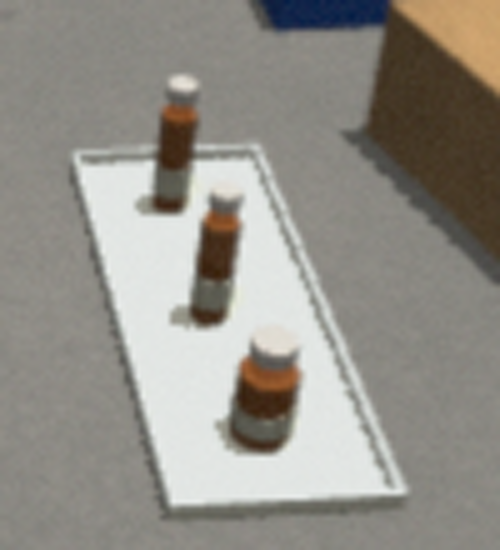

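View pics/c4.png

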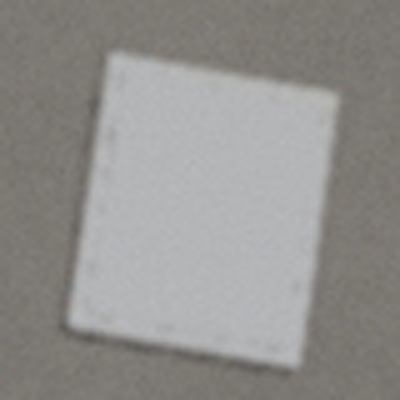

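The crops confirm it. In c3 the squat vial is the one nearest the camera, at (267,390). In c1 the tongs have their black block at (168,457) and jaw tips at (133,68) and (266,70), on a rest with long bars. Measuring next.

```bash
python3 - <<'E'
from h import *
np.set_printoptions(precision=1,suppress=True)
m=camera_model("top"); s=camera_model("side")
def c(px,py,x0,y0,k): return (px+.5)/k-.5+x0,(py+.5)/k-.5+y0
def T(px,py,x0,y0,k,z): return atz(m,*c(px,py,x0,y0,k),z)
print("tip L,R",T(133,68,180,140,6,51),T(266,70,180,140,6,51))
print("block L,R ends",T(131,457,180,140,6,51),T(207,457,180,140,6,51))
print("block lower",T(170,480,180,140,6,51))
print("bar top ends",T(82,152,180,140,6,25),T(308,152,180,140,6,25),"bot",T(74,437,180,140,6,25),T(300,437,180,140,6,25))
print("tray",[T(*p,270,115,6,10) for p in [(95,60),(635,142),(605,348),(58,260)]])
print("panel",[T(*p,390,130,5,16) for p in [(110,52),(338,95),(298,367),(68,327)]])
for n,cap,foot,z in [("far",(182,85),(170,207),84),("mid",(226,190),(208,318),84),("squat",(275,338),(262,440),62)]:
    print(n,"side cap",atz(s,*c(*cap,340,150,5),z),"foot",atz(s,*c(*foot,340,150,5),4))
# side-based panel corners (coarse)
print([atz(s,*p,16) for p in [(361,289),(446,287),(471,353),(372,357)]])
E
```

```text
tip L,R [599.8 372.7  51. ] [599.2 303.3  51. ]
block L,R ends [399.  364.7  51. ] [399.6 325.7  51. ]
block lower [387.7 344.2  51. ]
bar top ends [560.5 404.5  25. ] [561.5 284.9  25. ] bot [411.  401.8  25. ] [412.7 283.7  25. ]
tray [array([696.8, 118.6,  10. ]), array([ 655.9, -167.6,   10. ]), array([ 545.2, -151.6,   10. ]), array([588.4, 135.5,  10. ])]
panel [array([ 650.7, -281.8,   16. ]), array([ 625.7, -427.8,   16. ]), array([ 451.7, -398. ,   16. ]), array([ 474.9, -253.3,   16. ])]
far side cap [627.6  82.7  84. ] foot [629.1  82.6   4. ]
mid side cap [613.9 -14.8  84. ] foot [613.7 -15.7   4. ]
squat side cap [ 605.8 -103.1   62. ] foot [ 604.9 -109.2    4. ]
[array([ 478.3, -249.8,   16. ]), array([ 648.5, -284.6,   16. ]), array([ 618.4, -427.2,   16. ]), array([ 449.3, -394. ,   16. ])]
```

Request:
move_arm(plan=[{"slide": [0,0,0],"rotation": [0,0,6.2]},{"slide": [0,0,0],"rotation": [0,0,6.2]},{"slide": [0,0,0],"rotation": [0,0,6.2]},{"slide": [0.03,-0.02,0],"rotation": [0,0,0]},{"slide": [0.03,-0.02,0],"rotation": [0,0,0]},{"slide": [0.03,-0.02,0],"rotation": [0,0,0]},{"slide": [0.03,-0.02,0],"rotation": [0,0,0]},{"slide": [0.03,-0.02,0],"rotation": [0,0,0]},{"slide": [0.03,-0.02,0],"rotation": [0,0,0]},{"slide": [0.03,-0.02,0],"rotation": [0,0,0]}])

```text
t: 0.98
tcp_pos: [380.3, -417.1, 231.1]
orientation: [-3.141, 0.055, 0.0]
contact_force: [-0.2, 0.6, -1.3]
finger_gap: 85.6
```

Request:
move_arm(plan=[{"slide": [0.004,-0.038,0],"rotation": [0,0,0]},{"slide": [0.004,-0.038,0],"rotation": [0,0,0]},{"slide": [0.004,-0.038,0],"rotation": [0,0,0]},{"slide": [0.004,-0.038,0],"rotation": [0,0,0]},{"slide": [0.004,-0.038,0],"rotation": [0,0,0]},{"slide": [0.004,-0.038,0],"rotation": [0,0,0]},{"slide": [0.004,-0.038,0],"rotation": [0,0,0]},{"slide": [0.004,-0.038,0],"rotation": [0,0,0]},{"slide": [0.004,-0.038,0],"rotation": [0,0,0]},{"slide": [0.004,-0.038,0],"rotation": [0,0,0]}])

```text
t: 1.82
tcp_pos: [432.0, -38.2, 231.3]
orientation: [3.141, -0.055, 0.0]
contact_force: [1.4, -0.1, 0.3]
finger_gap: 85.6
```

Request:
move_arm(plan=[{"slide": [0.004,-0.038,0],"rotation": [0,0,0]},{"slide": [0.004,-0.038,0],"rotation": [0,0,0]},{"slide": [0.004,-0.038,0],"rotation": [0,0,0]},{"slide": [0.004,-0.038,0],"rotation": [0,0,0]},{"slide": [0.004,-0.038,0],"rotation": [0,0,0]},{"slide": [0.004,-0.038,0],"rotation": [0,0,0]},{"slide": [0.004,-0.038,0],"rotation": [0,0,0]},{"slide": [0.004,-0.038,0],"rotation": [0,0,0]},{"slide": [0.004,-0.038,0],"rotation": [0,0,0]},{"slide": [0,0,0],"rotation": [0,0,0]}])

```text
t: 2.65
tcp_pos: [479.8, 306.1, 230.8]
orientation: [-3.139, 0.048, 0.0]
contact_force: [-0.9, -1.8, 0.2]
finger_gap: 85.1
```

```bash
python3 - <<'E'
from h import *
from scipy.spatial.transform import Rotation as Ro
s=arm.get_state(); print(s['t'],s['tcp_pos'],s['q'],s['contact_force']); print(Ro.from_rotvec(s['orientation']).as_matrix().round(4))
import pickle
m=camera_model("wrist"); pickle.dump((m,s),open("w1.pkl","wb"))
cv2.imwrite("pics/w1.png",camera("wrist")[:,:,::-1])
E
```

```text
2.65 [479.77868413 306.08758418 230.7926851 ] [0.35800868 0.16733494 1.62360455 0.00244688 1.34996989 1.95855308] [-0.85383457 -1.7526129   0.16783545]
[[ 9.995e-01 -3.030e-02 -2.000e-04]
 [-3.030e-02 -9.995e-01  2.500e-03]
 [-3.000e-04 -2.500e-03 -1.000e+00]]
```

View pics/w1.png

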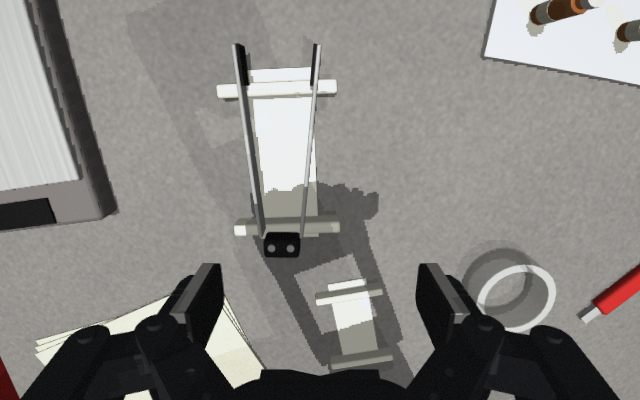

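The wrist picture shows the tongs with the hinge screws at about (271,248) and (290,248) and the tips near (238,45) and (317,45). I'll crop for exact pixels.

```bash
python3 - <<'E'
from h import *
t=cv2.imread("pics/w1.png")
crop(t,210,30,350,100,5,"pics/d1.png"); crop(t,210,195,350,275,5,"pics/d2.png")
E
```

```text
(no output)
```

View pics/d1.png

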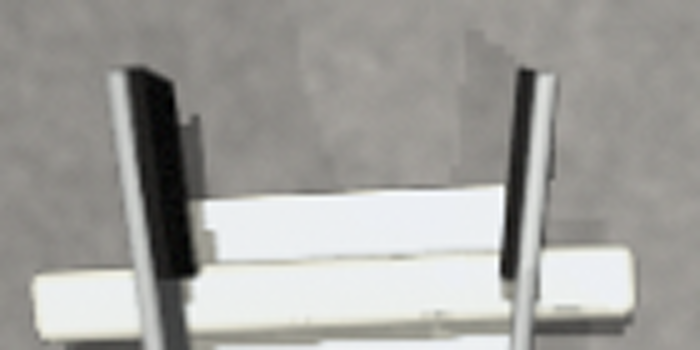

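View pics/d2.png

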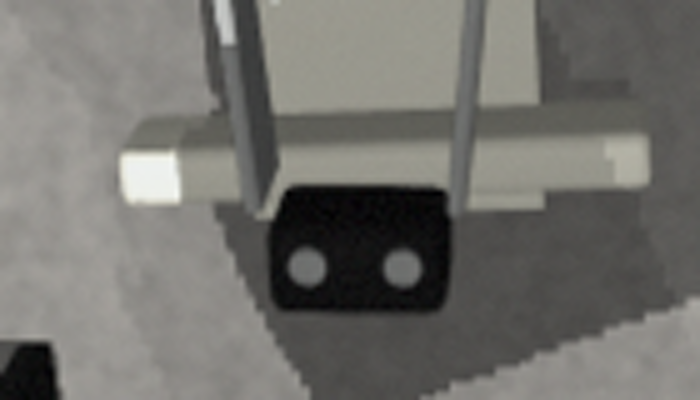

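```bash
python3 - <<'E'
from h import *
import pickle
np.set_printoptions(precision=1,suppress=True)
m,s=pickle.load(open("w1.pkl","rb"))
def c(px,py,x0,y0,k=5): return (px+.5)/k-.5+x0,(py+.5)/k-.5+y0
A=atz(m,*c(307,267,210,195),52);B=atz(m,*c(402,268,210,195),52)
L=atz(m,*c(118,70,210,30),51);Rr=atz(m,*c(547,74,210,30),51)
print(A,B,L,Rr, np.linalg.norm(A-B),np.linalg.norm(L-Rr))
o=(A+B)/2;j=(L+Rr)/2;d=j-o;print("len",np.linalg.norm(d),"yaw",np.degrees(np.arctan2(d[1],d[0])))
print("pivot",o,"grip",o+d/np.linalg.norm(d)*80)
# top-camera estimate
mt=camera_model("top")
h=[proj(m,[479.8,342,z]) for z in (0,38)];print(h)
print("bars",[atz(m,*c(*p,210,195),25) for p in [(180,175),(648,160)]],[atz(m,*c(*p,210,30),25) for p in [(85,305),(590,290)]])
E
```

```text
[401.3 359.4  52. ] [400.5 339.3  52. ] [601.2 378.6  51. ] [597.7 302.6  51. ] 20.079373725537685 76.05898491274093
len 198.72191267571966 yaw -2.5148208848668716
pivot [400.9 349.3  52. ] grip [480.8 345.8  51.6]
[array([287.4, 163.8]), array([284. , 171.9])]
bars [array([411.6, 391. ,  25. ]), array([412.2, 285.8,  25. ])] [array([561.3, 395.6,  25. ]), array([560.6, 295.4,  25. ])]
```

Request:
move_arm(plan=[{"slide": [0,-0.0215,0.025],"rotation": [0,0,0]},{"slide": [0,-0.0215,0.025],"rotation": [0,0,0]},{"slide": [0,0,0.03],"rotation": [0,0,0.3]},{"slide": [0,0,0.02],"rotation": [0,0,0]},{"slide": [0,0,0],"rotation": [0,0,0]},{"slide": [0,0,0],"rotation": [0,0,0]},{"slide": [0,0,0],"rotation": [0,0,0]},{"slide": [0,0,0],"rotation": [0,0,0]}])

```text
t: 3.37
tcp_pos: [483.2, 343.5, 133.6]
orientation: [-3.139, 0.064, -0.005]
contact_force: [0.6, -0.2, 0.2]
finger_gap: 85.3
```

```bash
python3 - <<'E'
from h import *
from scipy.spatial.transform import Rotation as Ro
s=arm.get_state(); print(s['t'],s['tcp_pos'],s['joint_velocities'].round(4)); print(Ro.from_rotvec(s['orientation']).as_matrix().round(4))
import pickle
m=camera_model("wrist"); pickle.dump((m,s),open("w2.pkl","wb"))
cv2.imwrite("pics/w2.png",camera("wrist")[:,:,::-1])
cv2.imwrite("pics/top2.png",camera("top")[:,:,::-1])
E
```

```text
3.3667 [483.18044059 343.49063141 133.58594772] [ 0.0038 -0.0023  0.0001  0.0003 -0.0029  0.002 ]
[[ 0.9992 -0.0408  0.0033]
 [-0.0408 -0.9992  0.0014]
 [ 0.0033 -0.0015 -1.    ]]
```

View pics/w2.png

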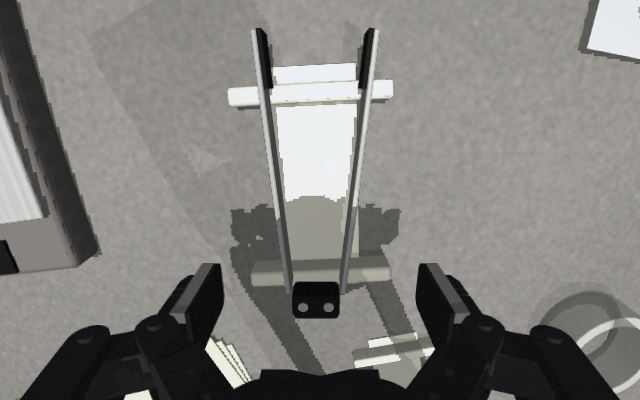

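The tongs are centred between the fingers; screws at (303,308) and (328,308), tips at (256,30) and (374,30).

```bash
python3 - <<'E'
from h import *
import pickle
np.set_printoptions(precision=1,suppress=True)
m,s=pickle.load(open("w2.pkl","rb"))
t=cv2.imread("pics/w2.png")
c=cv2.resize(t[20:110,240:390],None,fx=4,fy=4,interpolation=3);d=cv2.resize(t[250:320,240:390],None,fx=4,fy=4,interpolation=3)
cv2.imwrite("pics/e.png",np.vstack([c[:240],d]))
A=atz(m,303,308,52);B=atz(m,328.5,308,52);L=atz(m,255,30,51);Rr=atz(m,375,30,51)
print(A,B,L,Rr,np.linalg.norm(A-B),np.linalg.norm(L-Rr))
o=(A+B)/2;j=(L+Rr)/2;d=j-o;u=d/np.linalg.norm(d);print("len",np.linalg.norm(d),"yaw",np.degrees(np.arctan2(d[1],d[0])),o,"grip",o+u*80,j-u*120)
E
```

```text
[400.2 359.4  52. ] [399.4 339.3  52. ] [600.5 377.8  51. ] [597.4 304.2  51. ] 20.112044732785566 73.73108008830293
len 199.35141364157013 yaw -2.3953461539948684 [399.8 349.3  52. ] grip [479.7 346.   51.6] [479.1 346.   51.6]
```

View pics/e.png

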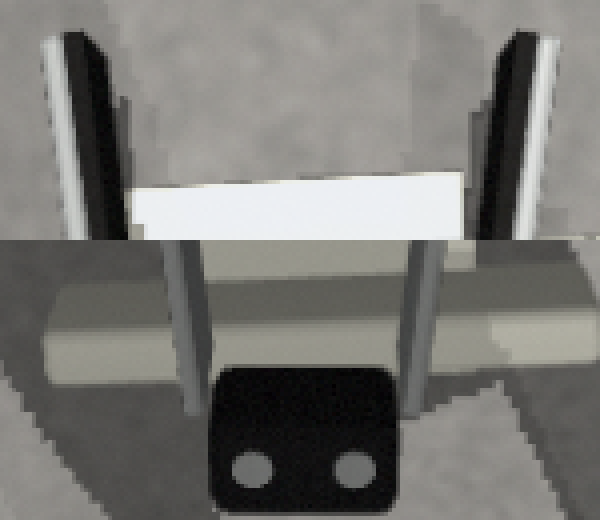

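Request:
move_arm(plan=[{"slide": [-0.0035,-0.002,0.02],"rotation": [0,0,0]},{"slide": [0,0,0.025],"rotation": [0,0,0]},{"slide": [0,0,0.025],"rotation": [0,0,0]},{"slide": [0,0,0.025],"rotation": [0,0,0]},{"slide": [0,0,0.0215],"rotation": [0,0,0]},{"slide": [0,0,0],"rotation": [0,0,0]},{"slide": [0,0,0],"rotation": [0,0,0]},{"slide": [0,0,0],"rotation": [0,0,0]}])

```text
t: 4.13
tcp_pos: [479.6, 346.2, 16.6]
orientation: [-3.14, 0.063, -0.004]
contact_force: [0.3, 0.2, 0.4]
finger_gap: 85.6
```

Request:
move_arm(plan=[{"slide": [0,0,0],"rotation": [0,0,0]},{"slide": [0,0,0],"rotation": [0,0,0]},{"slide": [0,0,0],"rotation": [0,0,0]},{"slide": [0,0,0],"rotation": [0,0,0]},{"slide": [0,0,0],"rotation": [0,0,0]},{"slide": [0,0,0],"rotation": [0,0,0]},{"slide": [0,0,0],"rotation": [0,0,0]},{"slide": [0,0,0],"rotation": [0,0,0]},{"slide": [0,0,0],"rotation": [0,0,0]},{"slide": [0,0,0],"rotation": [0,0,0]}], fingers=0.052, newtons=50)

```text
t: 4.97
tcp_pos: [480.0, 346.3, 17.1]
orientation: [-3.139, 0.063, -0.006]
contact_force: [-0.1, -1.5, 6.4]
finger_gap: 52.1
```

```bash
python3 - <<'E'
from h import *
s=arm.get_state(); print(s['t'],s['tcp_pos'],s['orientation'],s['contact_force'],s['finger_gap'])
cv2.imwrite("pics/w3.png",camera("wrist")[:,:,::-1])
crop(camera("side")[:,:,::-1],200,60,380,200,4,"pics/s3.png")
E
```

```text
4.9667 [479.95100093 346.30075204  17.05900275] [-3.13942685  0.06262489 -0.00568152] [-0.12135111 -1.52357274  6.44804039] 52.07146110124157
```

View pics/w3.png

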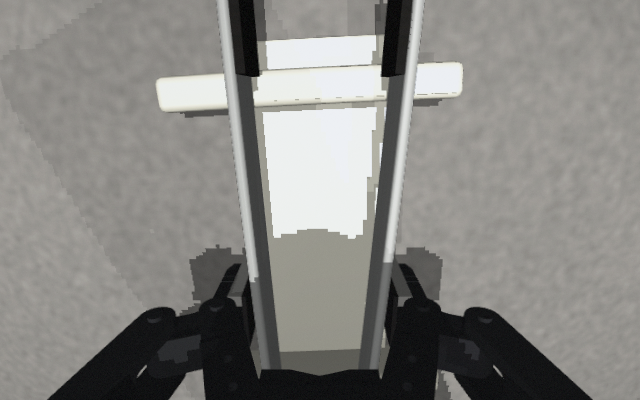

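View pics/s3.png

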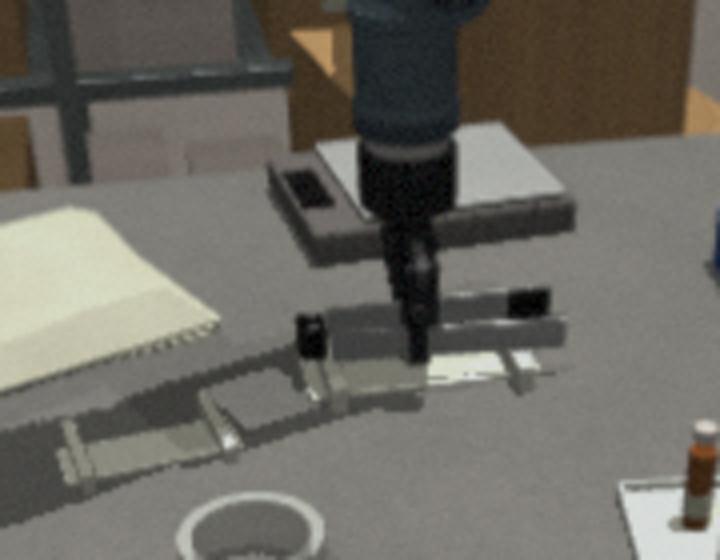

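The picture shows the arms held between both pads, symmetric about column 320. Lifting.

Request:
move_arm(plan=[{"slide": [0,0,-0.005],"rotation": [0,0,0]},{"slide": [0,0,-0.01],"rotation": [0,0,0]},{"slide": [0,0,-0.015],"rotation": [0,0,0]},{"slide": [0,0,-0.02],"rotation": [0,0,0]},{"slide": [0,0,-0.025],"rotation": [0,0,0]},{"slide": [0,0,-0.025],"rotation": [0,0,0]},{"slide": [0,0,-0.02],"rotation": [0,0,0]},{"slide": [0,0,0],"rotation": [0,0,0]},{"slide": [0,0,0],"rotation": [0,0,0]},{"slide": [0,0,0],"rotation": [0,0,0]}])

```text
t: 5.9
tcp_pos: [477.6, 345.3, 134.1]
orientation: [3.14, -0.063, -0.002]
contact_force: [-0.1, -1.4, -0.7]
finger_gap: 52.1
```

```bash
python3 - <<'E'
from h import *
s=arm.get_state(); print(s['t'],s['tcp_pos'],s['orientation'],s['contact_force'],s['finger_gap'])
import pickle
m=camera_model("wrist"); pickle.dump((m,s),open("w4.pkl","wb"))
w=camera("wrist")[:,:,::-1]; cv2.imwrite("pics/w4.png",w)
crop(camera("side")[:,:,::-1],200,40,380,180,4,"pics/s4.png")
E
```

```text
5.9 [477.55211577 345.28492113 134.12039161] [ 3.14044958e+00 -6.28886517e-02 -1.69995646e-03] [-0.07433298 -1.40312217 -0.67348305] 52.12067547755709
```

View pics/w4.png

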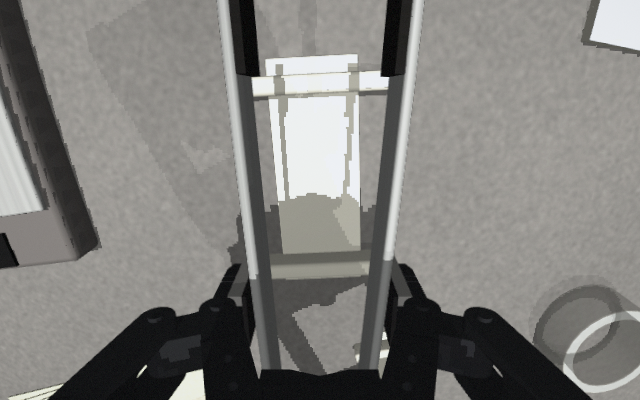

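View pics/s4.png

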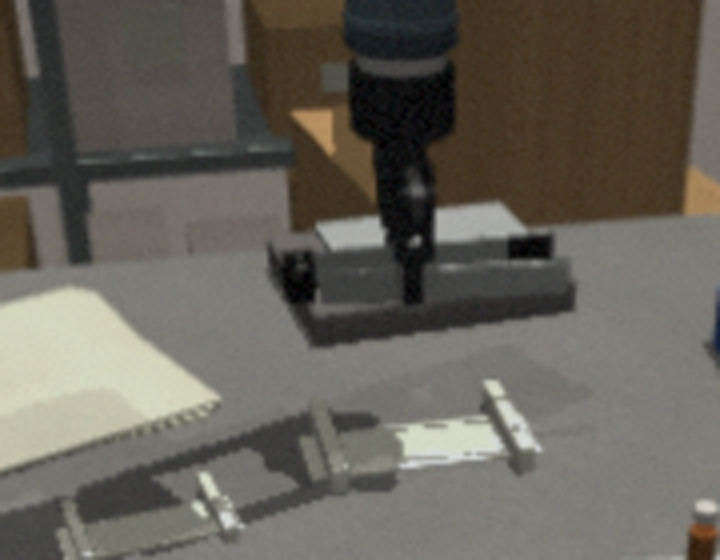

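Lifted with no slip: the tongs are level and the lining edge is still at row 75. Now I'll turn to the tray's yaw and carry across.

Request:
move_arm(plan=[{"slide": [0,0,0],"rotation": [0,0,3.1]},{"slide": [0,0.01,-0.01],"rotation": [0,0,3.1]},{"slide": [0.002,0.02,-0.01],"rotation": [0,0,0]},{"slide": [0.002,0.028,0],"rotation": [0,0,0]},{"slide": [0.002,0.031,0],"rotation": [0,0,0]},{"slide": [0.002,0.031,0],"rotation": [0,0,0]},{"slide": [0.002,0.031,0],"rotation": [0,0,0]},{"slide": [0.002,0.031,0],"rotation": [0,0,0]},{"slide": [0.002,0.031,0],"rotation": [0,0,0]},{"slide": [0.002,0.031,0],"rotation": [0,0,0]}])

```text
t: 6.83
tcp_pos: [457.3, 100.5, 153.5]
orientation: [3.133, -0.232, -0.004]
contact_force: [1.7, -0.5, -0.4]
finger_gap: 52.2
```

Request:
move_arm(plan=[{"slide": [0.002,0.031,0],"rotation": [0,0,0]},{"slide": [0.002,0.031,0],"rotation": [0,0,0]},{"slide": [0.002,0.031,0],"rotation": [0,0,0]},{"slide": [0.002,0.031,0],"rotation": [0,0,0]},{"slide": [0.002,0.028,0],"rotation": [0,0,0]},{"slide": [0.002,0.02,0],"rotation": [0,0,0]},{"slide": [0.002,0.01,0],"rotation": [0,0,0]},{"slide": [0,0,0],"rotation": [0,0,0]},{"slide": [0,0,0],"rotation": [0,0,0]},{"slide": [0,0,0],"rotation": [0,0,0]}])

```text
t: 7.67
tcp_pos: [445.2, -79.0, 154.2]
orientation: [-3.132, 0.232, 0.002]
contact_force: [0.4, 0.9, -1.5]
finger_gap: 52.2
```

```bash
python3 - <<'E'
from h import *
from scipy.spatial.transform import Rotation as Ro
s=arm.get_state(); print(s['t'],s['tcp_pos'],s['contact_force'],s['finger_gap']);print(Ro.from_rotvec(s['orientation']).as_matrix().round(4))
import pickle
m=camera_model("wrist"); pickle.dump((m,s),open("w5.pkl","wb"))
w=camera("wrist")[:,:,::-1]; cv2.imwrite("pics/w5.png",w)
si=camera("side")[:,:,::-1];cv2.imwrite("pics/side5.png",si); crop(si,300,80,460,260,3,"pics/s5.png")
E
```

```text
7.6667 [445.22742061 -79.03647099 154.24903531] [ 0.38984788  0.90681333 -1.52894986] 52.17435765288581
[[ 9.891e-01 -1.471e-01 -1.100e-03]
 [-1.471e-01 -9.891e-01  1.100e-03]
 [-1.200e-03 -9.000e-04 -1.000e+00]]
```

View pics/w5.png

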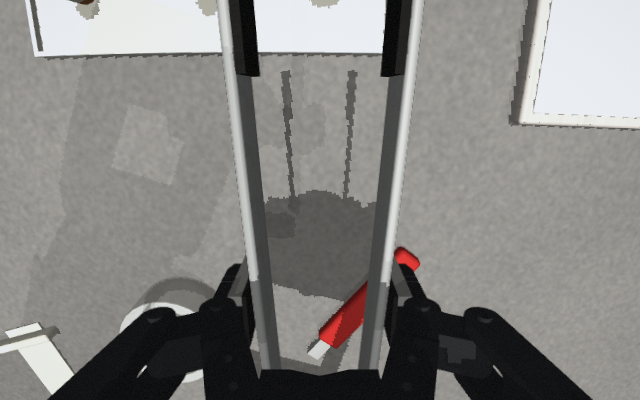

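View pics/s5.png

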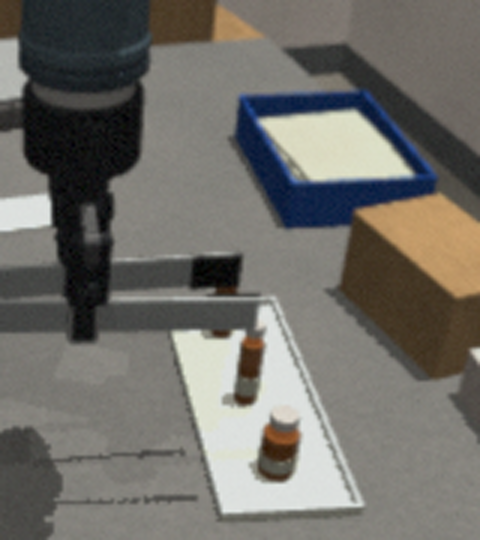

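The vials are just above the frame; the feet show at row ~5, columns 205 and 325. I'll advance 60 mm at this height, well above the vial tops, to see them between the jaws.

Request:
move_arm(plan=[{"slide": [0.01,0,0],"rotation": [0,0,0]},{"slide": [0.02,0,0],"rotation": [0,0,0]},{"slide": [0.02,0,0],"rotation": [0,0,0]},{"slide": [0.01,0,0],"rotation": [0,0,0]},{"slide": [0,0,0],"rotation": [0,0,0]},{"slide": [0,0,0],"rotation": [0,0,0]},{"slide": [0,0,0],"rotation": [0,0,0]},{"slide": [0,0,0],"rotation": [0,0,0]}])

```text
t: 8.43
tcp_pos: [504.0, -88.7, 154.5]
orientation: [-3.133, 0.232, 0.002]
contact_force: [-0.2, 0.0, -1.6]
finger_gap: 52.0
```

```bash
python3 - <<'E'
from h import *
from scipy.spatial.transform import Rotation as Ro
s=arm.get_state(); print(s['t'],s['tcp_pos'],s['contact_force'],s['finger_gap']);print(Ro.from_rotvec(s['orientation']).as_matrix().round(4))
import pickle
m=camera_model("wrist"); pickle.dump((m,s),open("w6.pkl","wb"))
w=camera("wrist")[:,:,::-1]; cv2.imwrite("pics/w6.png",w)
crop(w,180,0,440,160,3,"pics/w6c.png")
E
```

```text
8.4333 [504.04724489 -88.65740145 154.51156067] [-0.16860467  0.04331775 -1.64250789] 51.98997332353879
[[ 9.891e-01 -1.475e-01 -9.000e-04]
 [-1.475e-01 -9.891e-01  4.000e-04]
 [-1.000e-03 -2.000e-04 -1.000e+00]]
```

View pics/w6c.png

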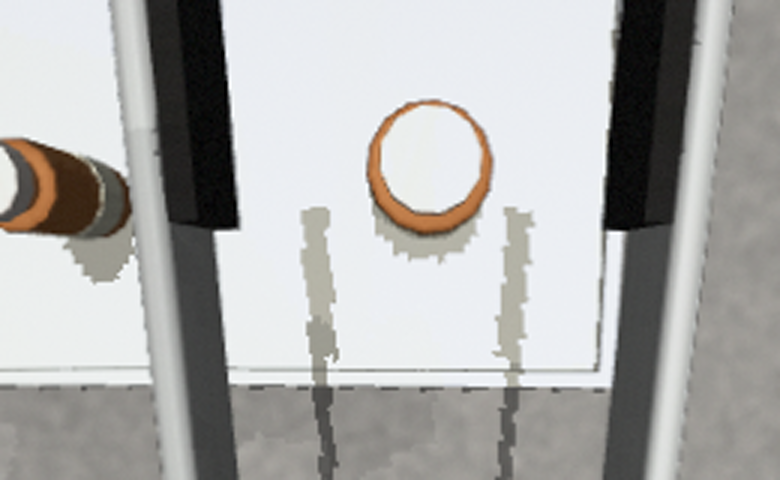

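The crop shows the squat vial between the jaws. Its cap centre is at crop (431,158), i.e. picture (323.5,52.3), and the slim vial is left of the left arm.

```bash
python3 - <<'E'
from h import *
import pickle
np.set_printoptions(precision=1,suppress=True)
m,s=pickle.load(open("w6.pkl","rb"))
from scipy.spatial.transform import Rotation as Ro
R=Ro.from_rotvec(s['orientation']).as_matrix(); p=s['tcp_pos']
V=atz(m,323.5,52.3,62); print("V",V,"tool",R.T@(V-p))
print("dia cap", atz(m,180+379/3,52.3,62)-atz(m,180+484/3,52.3,62), "body",atz(m,180+367/3,55,40)-atz(m,180+493/3,55,40))
print("near lip of tray inner",[R.T@(atz(m,180+x/3,385/3,10)-p) for x in (250,600)])
ms=camera_model("side")
si=cv2.imread("pics/side5.png")
for z in (4,62): print(proj(ms,[V[0],V[1],z]))
# jaws: lining rear end in image: (rows 230/3) z?
j=p+R@np.array([84,0,-21]); print("lining rear proj",proj(m,p+R@np.array([84,26,-34])),proj(m,p+R@np.array([84,-26,-34])),proj(m,p+R@np.array([84,26,-8])))
E
```

```text
V [ 605.7 -107.1   62. ] tool [103.4   3.2  92.4]
dia cap [ 3.3 22.5  0. ] body [ 4.4 29.5  0. ]
near lip of tray inner [array([ 48.5, -46.6, 144.5]), array([ 48.5,  51.6, 144.5])]
[392. 237.]
[395.2 218.3]
lining rear proj [402.   78.8] [234.   78.9] [386.2  80.4]
```

Request:
move_arm(plan=[{"slide": [0.0005,0.003,0.005],"rotation": [0,0,0]},{"slide": [0,0,0.02],"rotation": [0,0,0]},{"slide": [0,0,0.02],"rotation": [0,0,0]},{"slide": [0,0,0.015],"rotation": [0,0,0]},{"slide": [0,0,0.005],"rotation": [0,0,0]},{"slide": [0,0,0],"rotation": [0,0,0]},{"slide": [0,0,0],"rotation": [0,0,0]},{"slide": [0,0,0],"rotation": [0,0,0]}])

```text
t: 9.15
tcp_pos: [505.7, -92.6, 90.9]
orientation: [3.132, -0.233, 0.003]
contact_force: [-0.5, 0.6, -1.3]
finger_gap: 52.1
```

```bash
python3 - <<'E'
from h import *
s=arm.get_state(); print(s['t'],s['tcp_pos'],s['contact_force'],s['finger_gap'])
import pickle
m=camera_model("wrist"); pickle.dump((m,s),open("w7.pkl","wb"))
w=camera("wrist")[:,:,::-1]
crop(w,180,0,440,160,3,"pics/w7c.png")
crop(camera("side")[:,:,::-1],300,100,460,260,3,"pics/s7.png")
E
```

```text
9.15 [505.66956717 -92.56072567  90.87110901] [-0.47347425  0.59788109 -1.32227218] 52.1239195837336
```

View pics/w7c.png

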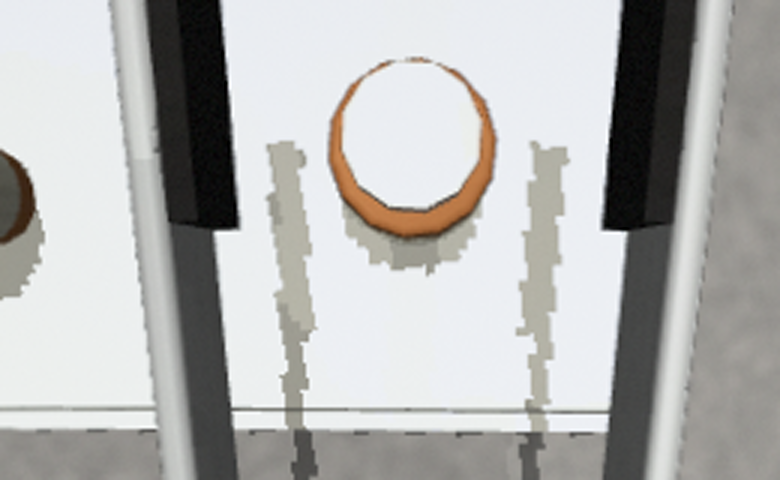

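View pics/s7.png

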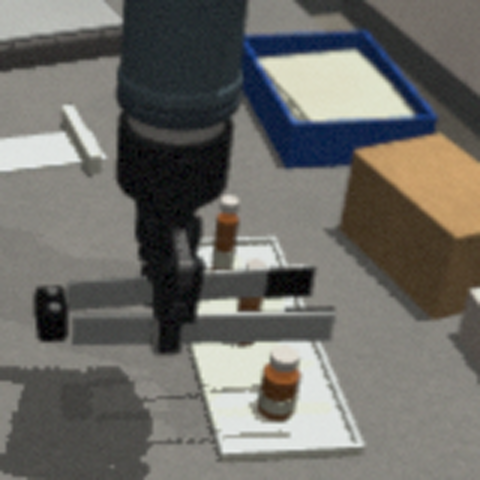

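```bash
python3 - <<'E'
from h import *
import pickle
np.set_printoptions(precision=1,suppress=True)
m,s=pickle.load(open("w7.pkl","rb"))
from scipy.spatial.transform import Rotation as Ro
R=Ro.from_rotvec(s['orientation']).as_matrix(); p=s['tcp_pos']
V=atz(m,317.3,45,62); print("V",V,"tool",R.T@(V-p))
# jaw mid at lining rear/top: pixels (259.3,76),(381.5,76) lower edges z=TCP+8 ; 
A=atz(m,259,76,p[2]+8);B=atz(m,381,76,p[2]+8);print(R.T@(A-p),R.T@(B-p))
E
```

```text
V [ 605.4 -107.    62. ] tool [100.7  -0.5  29.1]
[ 85.6 -22.6  -7.9] [85.6 24.  -7.8]
```

The second fix agrees with the first within 0.3 mm. Descending the rest of the way with a small correction.

Request:
move_arm(plan=[{"slide": [-0.0025,-0.001,0.011],"rotation": [0,0,0]},{"slide": [0,0,0.015],"rotation": [0,0,0]},{"slide": [0,0,0.015],"rotation": [0,0,0]},{"slide": [0,0,0.015],"rotation": [0,0,0]},{"slide": [0,0,0.015],"rotation": [0,0,0]},{"slide": [0,0,0.009],"rotation": [0,0,0]},{"slide": [0,0,0],"rotation": [0,0,0]},{"slide": [0,0,0],"rotation": [0,0,0]},{"slide": [0,0,0],"rotation": [0,0,0]}])

```text
t: 10.0
tcp_pos: [503.2, -91.0, 10.4]
orientation: [3.133, -0.233, 0.002]
contact_force: [0.3, -0.5, -1.4]
finger_gap: 51.9
```

```bash
python3 - <<'E'
from h import *
s=arm.get_state(); print(s['t'],s['tcp_pos'],s['contact_force'],s['finger_gap'])
import pickle
m=camera_model("wrist"); pickle.dump((m,s),open("w8.pkl","wb"))
w=camera("wrist")[:,:,::-1]
crop(w,180,0,440,160,3,"pics/w8c.png")
crop(camera("side")[:,:,::-1],300,100,460,260,4,"pics/s8.png")
E
```

```text
10.0 [503.18064848 -90.98768886  10.44350959] [ 0.34488501 -0.48284691 -1.37910532] 51.90044084244684
```

View pics/w8c.png

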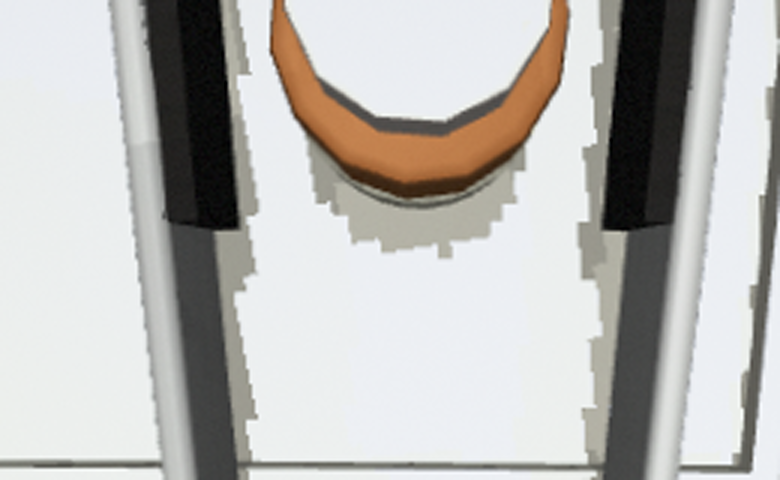

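View pics/s8.png

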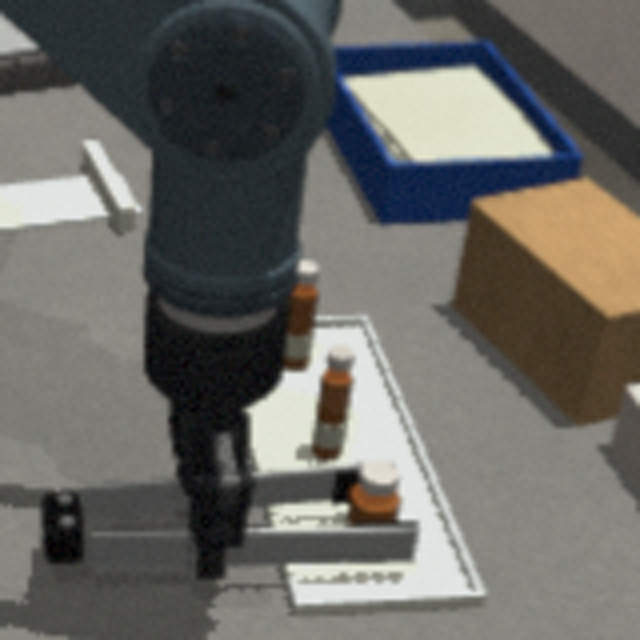

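The vial stands centred between the jaws (vial centre at column 420, jaw centre at 421). Squeezing.

Request:
move_arm(plan=[{"slide": [0,0,0],"rotation": [0,0,0]},{"slide": [0,0,0],"rotation": [0,0,0]},{"slide": [0,0,0],"rotation": [0,0,0]},{"slide": [0,0,0],"rotation": [0,0,0]},{"slide": [0,0,0],"rotation": [0,0,0]},{"slide": [0,0,0],"rotation": [0,0,0]},{"slide": [0,0,0],"rotation": [0,0,0]},{"slide": [0,0,0],"rotation": [0,0,0]},{"slide": [0,0,0],"rotation": [0,0,0]},{"slide": [0,0,0],"rotation": [0,0,0]}], fingers=0.03, newtons=60)

```text
t: 10.93
tcp_pos: [503.3, -91.0, 10.3]
orientation: [3.133, -0.233, 0.002]
contact_force: [0.5, 0.2, 5.3]
finger_gap: 42.9
```

```bash
python3 - <<'E'
from h import *
s=arm.get_state(); print(s['t'],s['tcp_pos'],s['contact_force'],s['finger_gap'])
crop(camera("wrist")[:,:,::-1],180,0,440,160,3,"pics/w9c.png")
crop(camera("side")[:,:,::-1],300,100,460,260,4,"pics/s9.png")
E
```

```text
10.9333 [503.27761511 -91.02788336  10.27393933] [0.52624907 0.19415215 5.25662422] 42.896708269476996
```

View pics/w9c.png

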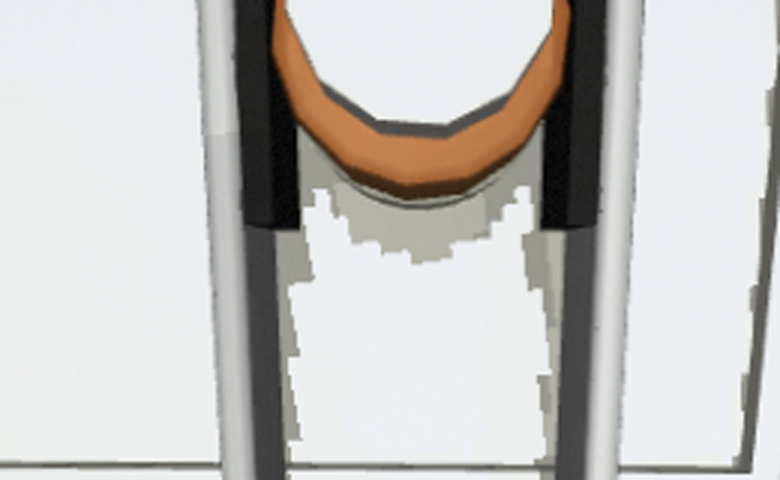

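View pics/s9.png

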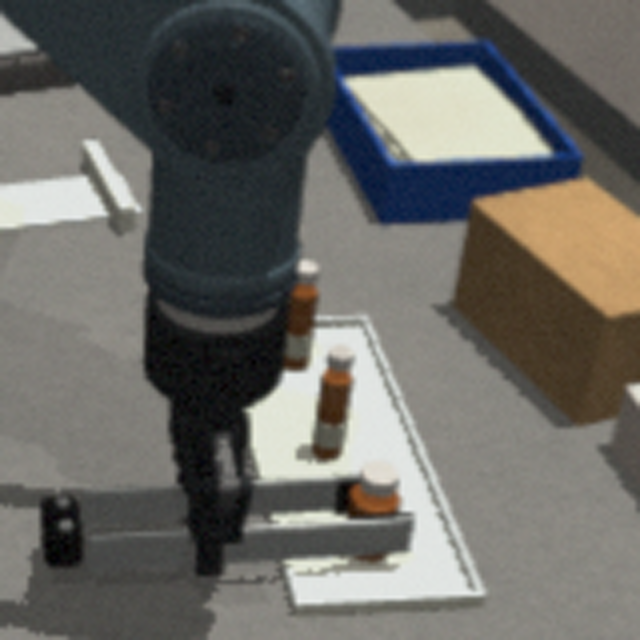

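Both linings are on the vial at gap 42.9 mm. Lifting slowly.

Request:
move_arm(plan=[{"slide": [0,0,-0.003],"rotation": [0,0,0]},{"slide": [0,0,-0.006],"rotation": [0,0,0]},{"slide": [0,0,-0.01],"rotation": [0,0,0]},{"slide": [0,0,-0.012],"rotation": [0,0,0]},{"slide": [0,0,-0.012],"rotation": [0,0,0]},{"slide": [0,0,-0.012],"rotation": [0,0,0]},{"slide": [0,0,-0.01],"rotation": [0,0,0]},{"slide": [0,0,-0.005],"rotation": [0,0,0]},{"slide": [0,0,0],"rotation": [0,0,0]},{"slide": [0,0,0],"rotation": [0,0,0]}])

```text
t: 11.87
tcp_pos: [502.7, -90.8, 80.2]
orientation: [3.133, -0.233, 0.001]
contact_force: [0.2, -0.1, -2.0]
finger_gap: 42.7
```

```bash
python3 - <<'E'
from h import *
s=arm.get_state(); print(s['t'],s['tcp_pos'],s['contact_force'],s['finger_gap'])
crop(camera("side")[:,:,::-1],300,100,460,260,4,"pics/s10.png")
E
```

```text
11.8667 [502.70473268 -90.83197252  80.1722744 ] [ 0.1528303  -0.05731379 -1.98723545] 42.70569210108025
```

View pics/s10.png

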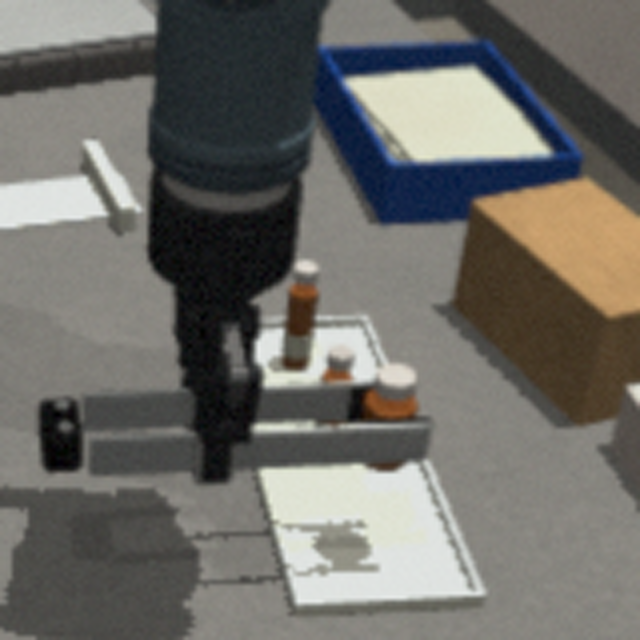

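The vial is off the tray, upright in the jaws, and both slim vials are standing. Going up, then across to the panel.

Request:
move_arm(plan=[{"slide": [0,0,-0.005],"rotation": [0,0,0]},{"slide": [0,0,-0.012],"rotation": [0,0,0]},{"slide": [0,0,-0.015],"rotation": [0,0,0]},{"slide": [0,0,-0.018],"rotation": [0,0,0]},{"slide": [0,0,-0.015],"rotation": [0,0,0]},{"slide": [0,0.005,-0.01],"rotation": [0,0,0]},{"slide": [-0.001,0.01,-0.005],"rotation": [0,0,0]},{"slide": [-0.001,0.015,0],"rotation": [0,0,0]},{"slide": [-0.0015,0.02,0],"rotation": [0,0,0]},{"slide": [-0.002,0.02,0],"rotation": [0,0,0]}])

```text
t: 12.75
tcp_pos: [486.0, -160.2, 159.1]
orientation: [-3.133, 0.232, 0.002]
contact_force: [0.5, -0.1, -1.5]
finger_gap: 42.8
```

Request:
move_arm(plan=[{"slide": [-0.002,0.023,0],"rotation": [0,0,0]},{"slide": [-0.002,0.023,0],"rotation": [0,0,0]},{"slide": [-0.002,0.023,0],"rotation": [0,0,0]},{"slide": [-0.002,0.023,0],"rotation": [0,0,0]},{"slide": [-0.002,0.023,0],"rotation": [0,0,0]},{"slide": [-0.001,0.02,0],"rotation": [0,0,0]},{"slide": [-0.001,0.018,0],"rotation": [0,0,0]},{"slide": [-0.001,0.01,0],"rotation": [0,0,0]},{"slide": [0,0.005,0],"rotation": [0,0,0]},{"slide": [0,0,0],"rotation": [0,0,0]}])

```text
t: 13.58
tcp_pos: [448.4, -324.2, 159.2]
orientation: [-3.132, 0.235, 0.001]
contact_force: [-0.3, 0.1, -1.9]
finger_gap: 42.3
```

Request:
move_arm(plan=[{"slide": [0,0,0],"rotation": [0,0,0]},{"slide": [0,0,0],"rotation": [0,0,0]},{"slide": [0,0,0],"rotation": [0,0,0]},{"slide": [0,0,0],"rotation": [0,0,0]},{"slide": [0,0,0],"rotation": [0,0,0]}])

```text
t: 14.0
tcp_pos: [449.4, -322.8, 159.9]
orientation: [3.133, -0.231, 0.0]
contact_force: [0.2, 0.0, -2.7]
finger_gap: 42.7
```

```bash
python3 - <<'E'
from h import *
from scipy.spatial.transform import Rotation as Ro
s=arm.get_state(); print(s['t'],s['tcp_pos'],s['contact_force'],s['finger_gap'],s['joint_velocities'].round(4))
p=s['tcp_pos']; R=Ro.from_rotvec(s['orientation']).as_matrix()
V=p+R@[102.5,0,0]; print("vial",V)
si=camera("side")[:,:,::-1]; cv2.imwrite("pics/s11.png",si[:, :])
crop(si,300,60,500,260,3,"pics/s11c.png")
cv2.imwrite("pics/w11.png",camera("wrist")[:,:,::-1]); cv2.imwrite("pics/t11.png",camera("top")[:,:,::-1])
ms=camera_model("side"); print(proj(ms,[V[0],V[1],144]),proj(ms,[V[0],V[1],202]))
E
```

```text
14.0 [ 449.41366467 -322.81536482  159.89370863] [ 0.16577304  0.00585492 -2.67114888] 42.7046417110019 [-0.0035  0.0018 -0.004  -0.0012 -0.0004 -0.001 ]
vial [ 550.80415048 -337.85595363  159.90241399]
[425.80872406 271.39309051] [432.74980133 245.98806678]
```

View pics/s11.png

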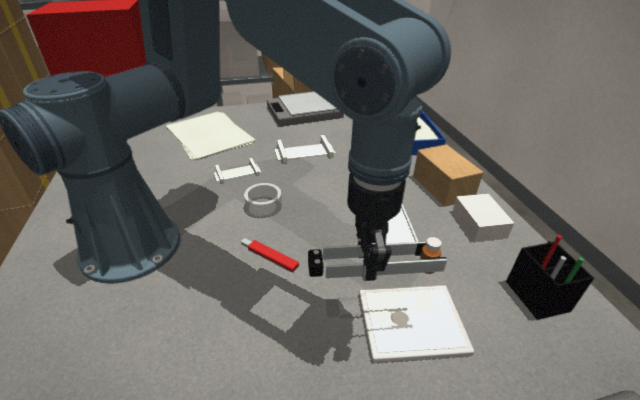

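View pics/t11.png

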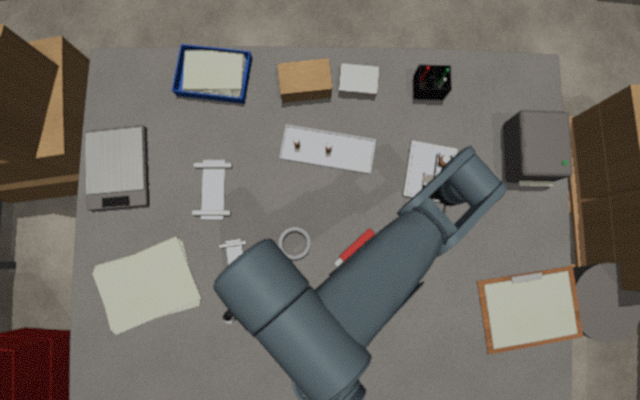

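View pics/w11.png

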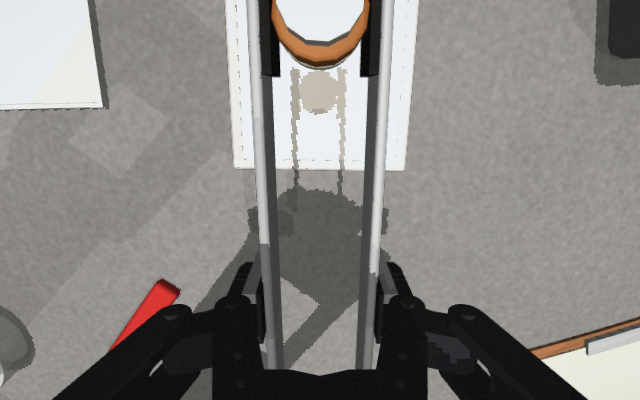

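The side picture shows the vial upright in the jaws, cap at (433,243), with its shadow on the panel. In the top picture both slim vials are unmoved at (297,146) and (328,150). The arm is still, so I'm handing in.

```bash
python3 -c "
from cell import sign_off,arm
s=arm.get_state();print(s['t'],s['finger_gap'],s['joint_velocities'].round(4))
print(sign_off())"
```

```text
14.15 42.79498883491436 [-0.0016  0.002  -0.0002  0.0003  0.0004  0.0007]
the job is handed in; nothing more can be done
None
```

I picked up the sprung tongs, took the squat vial off the tray with their jaws and carried it over the light panel. I handed the job in at 14.15 s while still holding it; the sign-off gives no verdict.

My last checks before handing in:
- **Grip:** the gripper was squeezing the tongs at 60 N with the fingers 42.8 mm apart, and the tongs had both jaws on the vial. Only the tongs touched the vial, as far as the pictures show.
- **Position:** the vial was at about (551, -338) mm, against a measured panel centre of (551, -340) mm. Its foot was about 138 mm above the panel top, worked out from the lift height rather than measured directly.
- **Steadiness:** the vial looked upright, and the joint speeds were close to zero.
- **Slim vials:** both were standing at their starting pixels in the top view.

The only disagreement was about 4 mm sideways between the top and wrist cameras on where the tongs lay. I settled it with a second wrist picture from closer up; no check failed.

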